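# Open the gauge case against its stop and lay out the pointed gauge

## Robot

A 6-joint arm with a two-finger parallel gripper is mounted at the origin on the work surface. World frame = base frame: x ahead of the robot, y to its left, z up, the work surface at z = 0. Lengths are in m, angles in degrees, forces in N, time in s.
With the tool pointing down it reaches from about 0.35 to 0.875 m from the base axis. Payload 4.2 kg.
Tool frame: the origin (TCP) lies midway between the tips of the shut fingers; the grasp point (between the pads) lies 19 mm behind it; z points along the fingers, y is the direction in which the jaws open and shut (so a half turn about z gives the same grasp; the last joint's range is limited). The gripper opens to 87 mm and grips with 3 to 60 N. Pads are 19 mm wide; open, the fingers measure 117 mm over their backs; the gripper's body (75 mm by 190 mm) begins 51 mm behind the grasp point.
Start: joints at [-48.266, 22.042, 0.453, 0, -68.411, -14.817], TCP at [0.283, -0.557, 0.223] pointing down, gripper open.
Joint ranges: [-179.83, 179.83], [-69.29, 118.12], [-61.27, 80.66], [-181.25, 117.63], [-171.15, -9.14], [-177.46, 177.46]. Speed limits (degrees/s): [159.86, 159.86, 180, 180, 180, 180].

## Interface

Orientations are given as a 3x3 rotation matrix whose columns are the frame's x, y, z axes.
In Python, from station import sense, capture, finish_job gives the robot as it stands. The module is installed in compiled form; this text tells all that it offers.
- The arm moves only by the shell command python3 -m jog 'ROWS' [OPENING]. ROWS is JSON, a list of rows, each a list of 6 numbers: the shift along the tool's x, y, z in cm, then the turn, a rotation vector about the tool's x, y, z in degrees. In form: [[dx, dy, dz, wx, wy, wz], ...]. A call has exactly 5 rows; each row shifts and turns the commanded pose from where the row before left it, along the tool's axes as they then stand; what a row does not reach is not made up. A row lasts 1/12 s, in which the tool goes at most 41.7 mm and 7.16 degrees, less where a joint would pass 70% of its speed; a pose out of reach is approached as far as the arm can. A call is refused whole if a number of a shift passes 4.17 or a number of a turn 7.16, either way. A call with a gripper value outside its range is refused whole. OPENING is the finger opening in cm, from 0 to 8.7, set as the call begins (- or left out, the last holds). The fingers move at their own pace and stop on an object; the grip force is fixed at half the most. Time passes only in rows, so rows that do not move let the fingers close, or fill a call up. It gives the time, the measured TCP pose, the force and the opening at its end, in the units of the state.
- sense(): the state, without advancing time (a new reading comes with each control period).
- capture(name): name is "scene" or "top" or "wrist"; returns a dict with "frame" (384x512x3 uint8, red, green, blue), "fx", "fy", "cx", "cy" (pixels), "world_to_cam" (4x4, takes a point from world to camera coordinates). Camera axes: x right, y up, looking along -z (the intrinsics and any distortion apply to the point x, -y, -z); pixel columns grow to the right and rows downward; lengths in m; the calibration is good to about 2 mm. The wrist camera is an equidistant fisheye: a pixel r from the principal point sees the ray r / f radians off the axis. A picture is of the moment at which its call begins. There is no depth.
- finish_job(): hands the job in, once; it reports no verdict.
The state is a dict: "time_s": time; "joints": joint angles; "joint_velocities": joint speeds; "effort": joint torques, N m; "tcp_pos": TCP position; "ee_rot": TCP orientation; "wrist_force": force on the tool from outside, world axes, zero at the start; "moment": the same for the moment, N m; "gripper_width": opening from 0.0 (shut) to 1.0 (fully open).
Only numpy, scipy, OpenCV 4.12 (cv2) and the standard library are available. Lean on these libraries where they do the work, as an engineer would, in place of code of your own. Each camera call takes 0.05 s, during which the arm holds its last target.

## Task

Swing the lid of the grey case all the way back until you feel it bear on the stop screw of the heavy angle plate behind it, and press it lightly home against it (about 5 to 10 N, never over 20 N) without shifting the plate. Then lift the gauge with the pointed top out of the case and stand it gently upright on the floor of the shallow metal tray, leaving the lid back and the other two gauges in their holes.

Things in the scene. Friction and masses are not known exactly. Their poses are not given: they have to be found in the camera images.
- case: grey steel case fixed to the bench, 142 mm (its x) by 200 mm (its y) by 85 mm high, walls 6 mm; origin at the centre of its underside, z up. Its +x side carries the hinge, which runs along its y; its -x side is where the lid's pull is. Inside, along y on the centre line, a wooden block (60 by 176 mm, top 24 mm above the bench) with three round holes 56 mm apart, 23 mm in diameter
- lid (a joint): hinge angle of the case lid in rad: 0 shut, grows as it opens, 1.57 upright. The hinge is stiff: the lid stays at whatever angle it is left, and moving it takes about 2 to 4 N at the pull. It may start up to 0.3 ajar. The angle at which it meets the stop screw of the angle plate is different every time, between about 1.7 and 2.06. The lid is a flat grey plate 142 by 200 by 10 mm, about 0.35 kg
- lid_hinge (a point): point on the hinge axis, mid-length, at the case's rim (85.5 mm above the bench); its axes turn with the lid: y along the hinge, -x from the hinge along the lid to the pull
- lid_pull (a point): centre of the steel T-shaped pull on the lid's free edge: a round bar 16 mm in diameter and 40 mm long with flat ends, lying along the hinge direction, 28 mm beyond the lid's edge and 170 mm from the hinge axis (5 mm off the lid's underside plane, on its thickness centre). It can be pinched by its two flat ends from above and turns freely enough between the fingers as the lid swings; a 20 mm wide, 6 mm thick tongue joins it to the lid
- angle_plate: machinist's angle plate of dark steel, 7 kg, standing loose behind the hinge side of the case: upright wall 20 mm thick, 130 mm wide, 195 mm high, on a 110 mm deep foot. Origin at the centre of its underside, -x faces the case, z up; the wall's case-side face is at x = -55 mm
- screw_hole (a point): point on the angle plate's case-side wall face, mid-width, 180 mm above the bench, where a stiff stop screw with a round rubber foot (20 mm across) sticks out towards the case; the lid's outer face comes to bear on that foot. The foot's end stands 10 to 40 mm out of the wall, different each time and not measured: it must be felt
- gauge_point: steel gauge with a POINTED conical top, 62 mm tall, 0.2 kg, standing in one of the case's three holes: spigot 20 mm diameter and 12 mm long at the bottom, then a cylindrical body 28 mm in diameter from 12 to 46 mm above the origin, then the cone. Origin at the centre of its underside, z up. In the hole its origin is 12 mm above the bench and its body starts at the block's top
- gauge_step: steel gauge with a thin stepped top (16 mm post), 60 mm tall, in another hole; spigot 20 mm diameter and 12 mm long at the bottom, then a cylindrical body 28 mm in diameter from 12 to 46 mm above the origin. Origin at the underside. Stays there
- gauge_flat: steel gauge with a flat top, 48 mm tall, in another hole; spigot 20 mm diameter and 12 mm long at the bottom, then a cylindrical body 28 mm in diameter from 12 to 46 mm above the origin. Origin at the underside. Stays there
- tray: shallow metal tray fixed on the bench, 240 mm (its x) by 180 mm (its y), rim 18 mm high, walls 4 mm; origin at the centre of its underside, z up. A loose nut lies near its +x end
- tray_floor (a point): point on the tray's inner floor, about 4 to 5 mm above the bench, 30 mm from the tray's centre towards its -x end, free of other things
Mind the look-alikes: they are no part of the job. What is shaped like the angle_plate but pink is not meant.

How it is judged:
By the outcome, as a careful person would: the job done as asked, in the order asked, and still so for the second after the job is handed in, with the robot touching nothing.
It also fails if it takes over 72 s, if anything falls off the work surface, if the arm or the gripper's body presses on something with over 40 N, if the wrist force passes 120 N, or if a joint passes its speed limit or range.

## Working session

There is one attempt and no reset: what is moved stays moved. The work goes in short steps, Python scripts to look and compute and a shell command to move; the robot and the scene stay as the last step left them, time stands still between calls to the robot, and variables do not carry over. Pictures are saved under pics/ and viewed, and the job is handed in when it is done.

```bash
ls; mkdir -p pics; cat > h.py <<'E'
import numpy as np, cv2
from station import sense, capture
def snap(cams=("scene","top","wrist"),tag="a"):
    for c in cams:
        d=capture(c); np.savez(f"pics/{c}_{tag}.npz",**d)
        cv2.imwrite(f"pics/{c}_{tag}.png",cv2.resize(d["frame"][:,:,::-1],None,fx=1.5,fy=1.5))
def load(c,tag): return dict(np.load(f"pics/{c}_{tag}.npz"))
def ray(d,u,v,fish=False):
    x=(u-d["cx"])/d["fx"]; y=(v-d["cy"])/d["fy"]
    if fish:
        r=np.hypot(x,y); s=np.sin(r)/max(r,1e-9); k=np.array([x*s,-y*s,-np.cos(r)])
    else: k=np.array([x,-y,-1.])
    T=d["world_to_cam"]; R=T[:3,:3]; o=-R.T@T[:3,3]; k=R.T@k
    return o,k/np.linalg.norm(k)
def onz(d,u,v,z,fish=False):
    o,k=ray(d,u,v,fish); return o+k*(z-o[2])/k[2]
def proj(d,p,fish=False):
    T=d["world_to_cam"]; q=T[:3,:3]@np.asarray(p)+T[:3,3]; x,y,z=q[0],-q[1],-q[2]
    if fish:
        r=np.hypot(x,y); th=np.arctan2(r,z); x,y=x/r*th,y/r*th
    else: x,y=x/z,y/z
    return np.array([d["fx"]*x+d["cx"],d["fy"]*y+d["cy"]])
def two(d1,p1,d2,p2,f1=False,f2=False):
    o1,k1=ray(d1,*p1,f1); o2,k2=ray(d2,*p2,f2)
    A=np.stack([k1,-k2],1); t=np.linalg.lstsq(A,o2-o1,rcond=None)[0]
    a=o1+k1*t[0]; b=o2+k2*t[1]; return (a+b)/2, np.linalg.norm(a-b)
E
python3 - <<'E'
from h import *
s=sense(); print(s)
snap()
for c in ("scene","top","wrist"):
    d=load(c,"a"); print(c,d["fx"],d["cx"],d["cy"],ray(d,d["cx"],d["cy"]))
E
```

```text
pics
{'time_s': 0.0, 'joints': array([-4.82661238e+01,  2.20905849e+01,  3.79001534e-01, -2.95829273e-02,
       -6.84122429e+01, -1.48163794e+01]), 'joint_velocities': array([ 0.10607274, -0.00488151, -0.06001041, -0.01965466,  0.12045378,
        0.11089223]), 'effort': array([ 4.45041433e-04, -3.90664208e+01,  1.87411970e+01,  4.22015145e+00,
        1.10574957e-02, -2.17911652e-04]), 'tcp_pos': array([ 0.2826772 , -0.55672972,  0.22145463]), 'ee_rot': array([[-8.91745495e-01, -4.52535971e-01, -1.08032890e-03],
       [-4.52537251e-01,  8.91743406e-01,  1.93232200e-03],
       [ 8.89309626e-05,  2.21202851e-03, -9.99997550e-01]]), 'wrist_force': array([-0.69676648, -0.65786807, -0.17327226]), 'moment': array([ 0.00873746, -0.03278165, -0.02298208]), 'gripper_width': 0.9999978913430575}
scene 346.39714790989746 255.0164943034796 192.9341865072081 (array([ 0.90606375, -0.69203428,  0.68681546]), array([-0.50990026,  0.64217607, -0.57237367]))
top 450.1196907265329 257.55826827104283 191.11748461907266 (array([ 0.28357066, -0.03301829,  1.35711356]), array([ 0.12441765, -0.00790337, -0.99219846]))
wrist 297.3186396354542 256.28312866981304 192.62392411506107 (array([ 0.21227587, -0.59440783,  0.38372886]), array([ 0.26084099,  0.13433996, -0.95598889]))
```

View pics/scene_a.png

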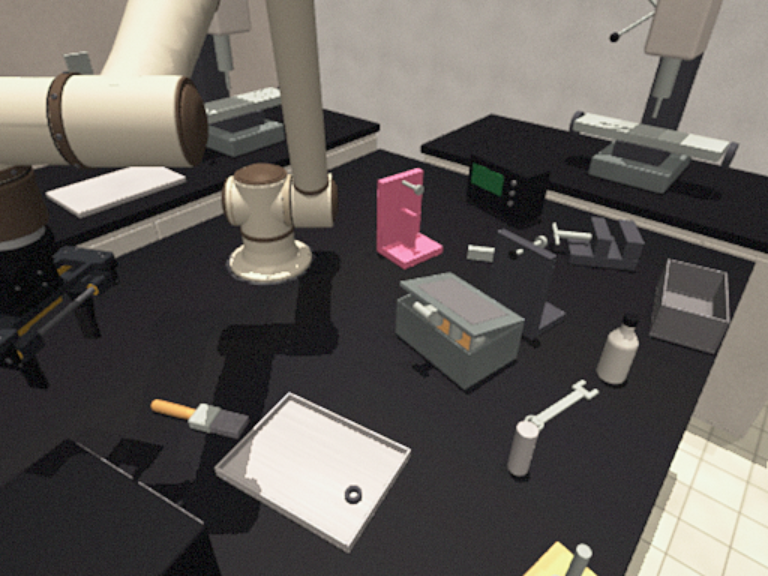

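View pics/top_a.png

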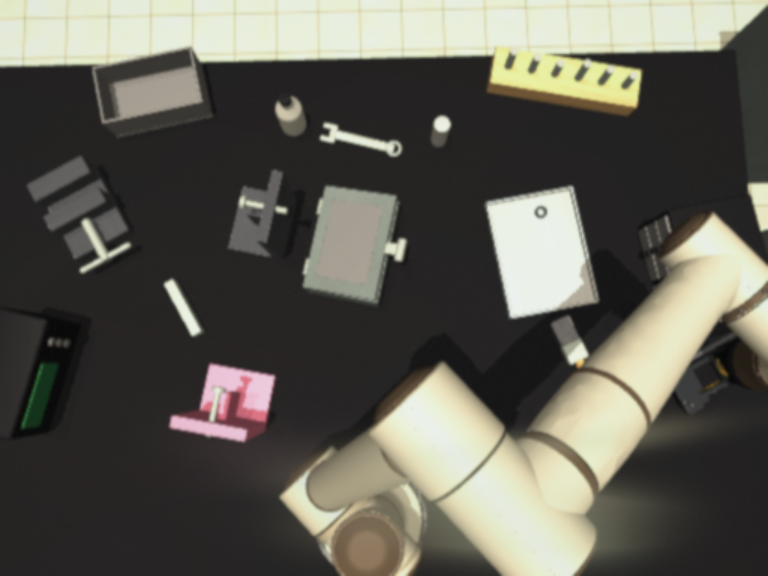

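View pics/wrist_a.png

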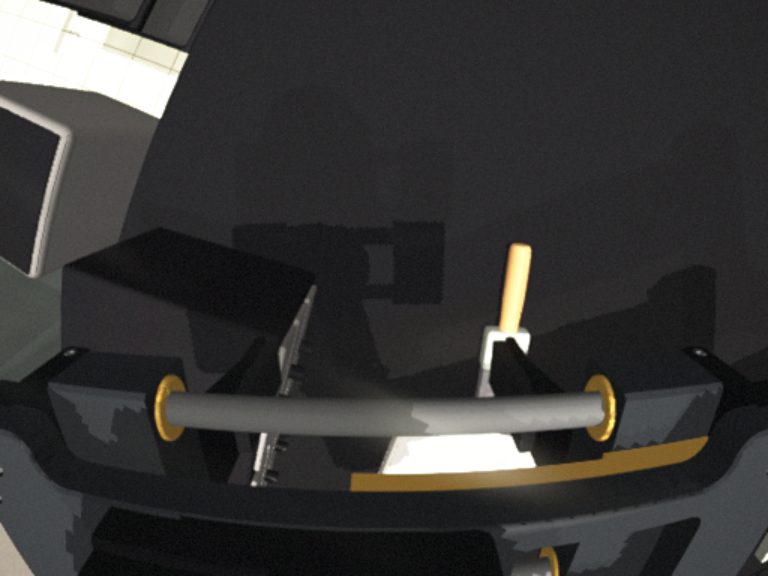

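The scene view shows the grey case at about (460,325) with its lid ajar, the dark angle plate behind it at (535,280), and the tray at (315,465). The pink look-alike plate is at (405,220). In the top view the pull is at (400,249), the case centre is near (350,245), and the dark plate is at (262,215).

```bash
python3 - <<'E'
from h import *
d=load("top","a")["frame"]; cv2.imwrite("pics/tc.png",cv2.resize(d[100:220,140:290,::-1],None,fx=5,fy=5,interpolation=cv2.INTER_CUBIC))
e=load("scene","a")["frame"]; cv2.imwrite("pics/sc.png",cv2.resize(e[135:265,240:400,::-1],None,fx=5,fy=4.6,interpolation=cv2.INTER_CUBIC))
E
```

```text
(no output)
```

View pics/tc.png

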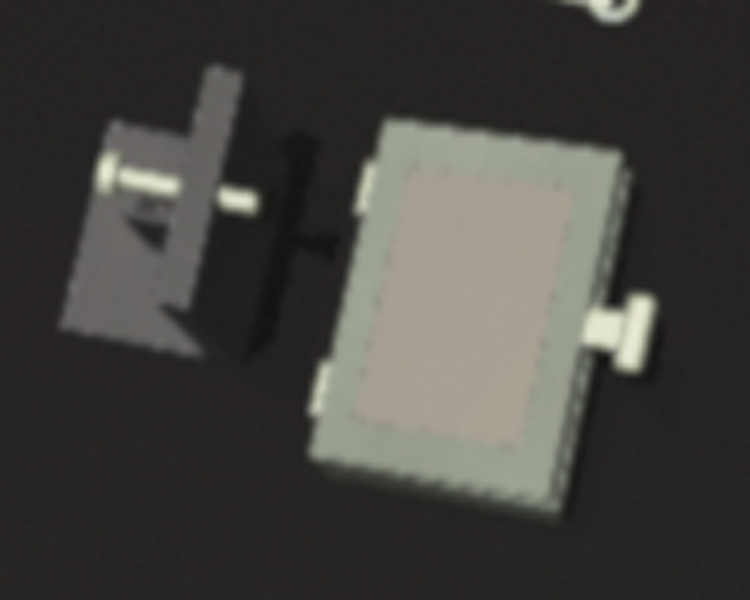

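View pics/sc.png

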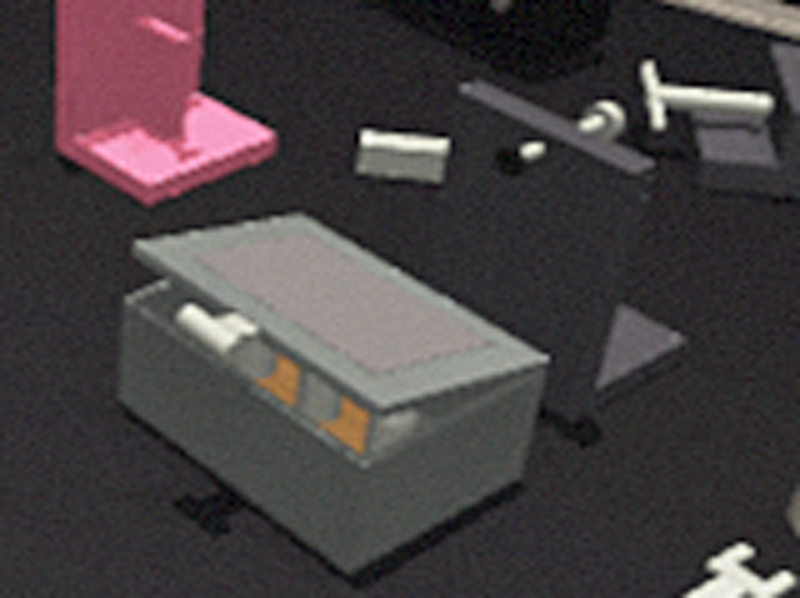

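```bash
python3 - <<'E'
from h import *
t=load("top","a"); s=load("scene","a")
T=lambda u,v:(140+u/5-.4,100+v/5-.4); S=lambda u,v:(240+u/5-.4,135+v/4.6-.4)
b=[onz(s,*S(*p),0.0) for p in [(118,402),(355,578),(520,485)]]
print("base",b,np.linalg.norm(b[0]-b[1]),np.linalg.norm(b[1]-b[2]))
e=b[1]-b[0]; print("ydir",np.degrees(np.arctan2(e[1],e[0])))
h=[onz(t,*T(*p),0.0955) for p in [(387,118),(310,457)]]; print("hinge lid corners",h,np.linalg.norm(h[0]-h[1]), np.degrees(np.arctan2(*(h[0]-h[1])[1::-1])))
print("pull",two(t,T(637,332),s,S(208,328)))
for z in (.1,.12,.14): print(onz(t,*T(637,332),z))
print("free corners",two(t,T(625,150),s,S(548,358)),"");print(two(t,T(560,505),s,S(380,408)));
print("far",two(t,T(387,118),s,S(548,358)))
# plate: wall top z=.195 corners
for p in [(208,65),(243,72),(187,305),(165,300)]: print("wall",onz(t,*T(*p),.195))
for p in [(62,328),(203,355)]: print("foot",onz(t,*T(*p),.02))
print("screw tip",onz(t,*T(258,203),.18),two(t,T(256,202),s,S(512,158)))
# tray scene
d=t["frame"]; m=((d.min(2)>120)).astype(np.uint8)
n,l,st,ce=cv2.connectedComponentsWithStats(m)
for i in range(1,n):
    if st[i,4]>150: print(st[i],ce[i])
E
```

```text
base [array([ 0.412535  , -0.02695943,  0.        ]), array([ 0.61099178, -0.07169108,  0.        ]), array([0.64238605, 0.05975141, 0.        ])] 0.2034355253533784 0.1351396596669414
ydir -12.702055561214468
hinge lid corners [array([0.6417046 , 0.06847374, 0.0955    ]), array([0.44614777, 0.11486144, 0.0955    ])] 0.20098330896791516 -13.344397188554382
pull (array([ 0.50496655, -0.07157799,  0.13337596]), np.float64(0.003060638742141499))
[ 0.51226406 -0.07166828  0.1       ]
[ 0.50862567 -0.07105338  0.12      ]
[ 0.50498729 -0.07043848  0.14      ]
free corners (array([ 0.63819871, -0.04762062,  0.16203167]), np.float64(0.07989014038447632)) 
(array([0.48816805, 0.0116071 , 0.01504075]), np.float64(0.14775868829390418))
far (array([0.63999187, 0.06756714, 0.09658476]), np.float64(0.0031280183335240515))
wall [0.64476798 0.15512993 0.195     ]
wall [0.64047415 0.13656876 0.195     ]
wall [0.51532254 0.16678706 0.195     ]
wall [0.51828046 0.17830367 0.195     ]
foot [0.53803329 0.27215238 0.02      ]
foot [0.51938812 0.18737782 0.02      ]
screw tip [0.57277224 0.13125492 0.18  
[... 185 characters left out ...]
1  61.58466211]
[213  82  55  22 369] [239.33875339  93.03794038]
[499 122  13  32 295] [506.47118644 134.8440678 ]
[ 202  125   69   75 3457] [233.73821232 161.41423199]
[ 324  124   73   88 4673] [360.06762251 167.42649262]
[ 396  143  116  138 6075] [456.29069959 208.0637037 ]
[ 53 146  34  36 286] [ 65.41608392 164.06643357]
[110 186  24  38 301] [121.34883721 204.87375415]
[491 198  21  38 419] [504.33412888 215.82816229]
[376 226  16  17 182] [383.50549451 234.36263736]
[ 113  243   70   51 1534] [151.75619296 266.61016949]
[  187   244   210   140 13653] [309.42210503 322.03405845]
[ 360  250   71   76 2927] [398.58524086 282.69217629]
[263 361  16  23 176] [271.14772727 373.51136364]
```

Candidates for the lid pull are the T-bar on the grey case (top view 400,249), the T-handle on the dark vice (95,240), and the screw on the dark plate (265,207). I choose the one on the grey case. For the angle plate I choose the dark one at (262,215), not the pink one at (222,405). The crops confirm both choices. First I turn the tool so the jaws open along the hinge.

```bash
python3 -m jog '[[0,0,0,0,0,-7],[0,0,0,0,0,-7],[0,0,0,0,0,-7],[0,0,0,0,0,-7],[0,0,0,0,0,-7]]' 8.7; python3 -m jog '[[0,0,0,0,0,-7],[0,0,0,0,0,-7],[0,0,0,0,0,-0.8],[0,0,0,0,0,0],[0,0,0,0,0,0]]'
cat >> h.py <<'E'
def to(p,yaw=None):
    s=sense(); R=s["ee_rot"]; d=R.T@(np.asarray(p)-s["tcp_pos"])*100
    print("t",round(s["time_s"],2),"tcp",s["tcp_pos"].round(4),"y",np.degrees(np.arctan2(R[1,1],R[0,1])).round(2),"zt",R[:,2].round(3),"F",s["wrist_force"].round(2),"w",round(float(s["gripper_width"])*8.7,2),"-> tool cm",d.round(2))
E
python3 - <<'E'
from h import *
to([.507,-.068,.22]); print(sense()["joints"])
E
```

```text
time_s: 0.57
tcp_pos: [0.2828, -0.557, 0.2221]
ee_rot: [[-0.466, -0.885, -0.0], [-0.885, 0.466, 0.001], [-0.001, 0.001, -1.0]]
wrist_force: [-0.5, 0.2, 0.1]
gripper_width: 0.998
time_s: 0.98
tcp_pos: [0.2829, -0.5572, 0.2223]
ee_rot: [[-0.232, -0.973, -0.0], [-0.973, 0.232, 0.0], [-0.0, 0.0, -1.0]]
wrist_force: [-0.3, -0.5, 0.8]
gripper_width: 0.999
t 0.98 tcp [ 0.2829 -0.5572  0.2223] y 166.57 zt [-0.  0. -1.] F [-0.29 -0.49  0.77] w 8.69 -> tool cm [-52.78 -10.44   0.25]
[-4.82663821e+01  2.20528599e+01  4.38205512e-01 -4.11556300e-03
 -6.84112692e+01  3.48359488e+01]
```

```bash
for i in 1 2; do python3 -m jog '[[-3.6,-0.7,0,0,0,0],[-3.6,-0.7,0,0,0,0],[-3.6,-0.7,0,0,0,0],[-3.6,-0.7,0,0,0,0],[-3.6,-0.7,0,0,0,0]]'|tail -0; done;  python3 -m jog '[[-3.6,-0.7,0,0,0,0],[-3.6,-0.7,0,0,0,0],[-3.2,-0.7,0,0,0,0],[-2,-0.7,0,0,0,0],[0,0,0,0,0,0]]'
python3 - <<'E'
from h import *
snap(tag="b")
to([.507,-.068,.22])
E
```

```text
time_s: 2.23
tcp_pos: [0.4915, -0.1059, 0.2227]
ee_rot: [[-0.227, -0.974, 0.001], [-0.974, 0.227, 0.0], [-0.001, -0.001, -1.0]]
wrist_force: [0.5, -0.3, 0.1]
gripper_width: 1.001
t 2.38 tcp [ 0.4893 -0.1088  0.2224] y 166.68 zt [-0.001 -0.    -1.   ] F [-0.21 -0.41  0.34] w 8.69 -> tool cm [-4.38 -0.79  0.24]Exception ignored on flushing sys.stdout:
BrokenPipeError: [Errno 32] Broken pipe
Exception ignored on flushing sys.stdout:
BrokenPipeError: [Errno 32] Broken pipe
```

View pics/wrist_b.png

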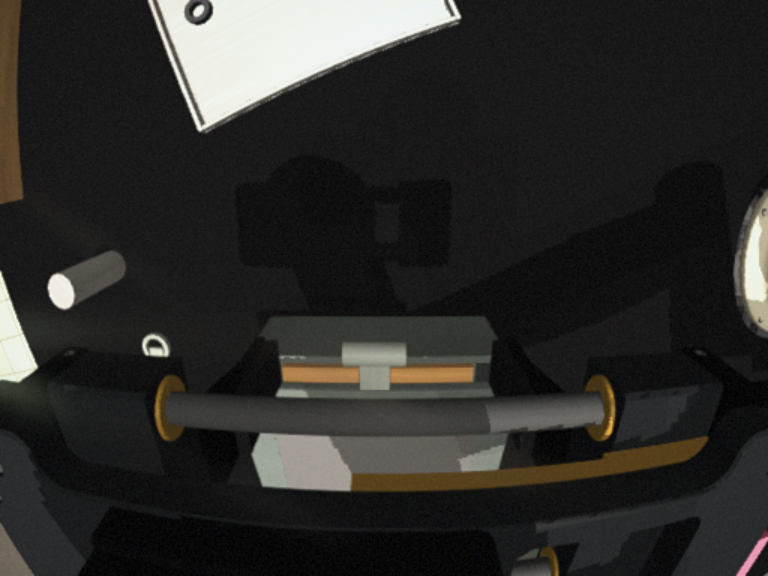

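View pics/top_b.png

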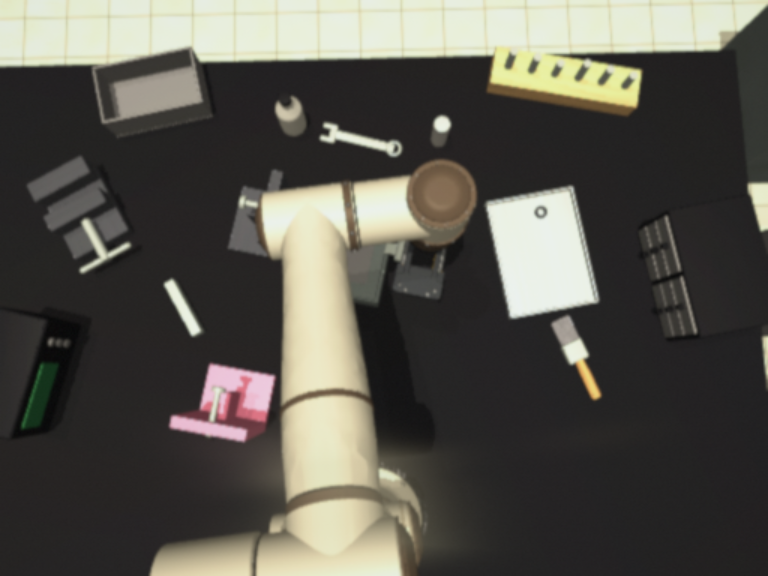

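The wrist view shows the pull bar between the fingers at about (374,354), square to the jaws. I refine its position across views and locate the tray (541,252 in the top view).

```bash
python3 - <<'E'
from h import *
t=load("top","a"); s=load("scene","a"); w=load("wrist","b"); tb=load("top","b")
W=lambda u,v:(u/1.5-.17,v/1.5-.17)
T=lambda u,v:(140+u/5-.4,100+v/5-.4); S=lambda u,v:(240+u/5-.4,135+v/4.6-.4)
P=W(374,353)
print(two(t,T(637,332),w,P,False,True),two(s,S(208,328),w,P,False,True))
for z in(.12,.133,.14):print(onz(w,*P,z,True))
a,b=onz(w,*W(343,353),.133,True),onz(w,*W(406,353),.133,True);print("bar",a,b,np.linalg.norm(a-b))
f=tb["frame"];m=((f.min(2)>150)).astype(np.uint8);m[:, :310]=0;m[:110]=0;m[230:]=0;m[:,410:]=0
c=max(cv2.findContours(m,0,2)[0],key=cv2.contourArea);r=cv2.minAreaRect(c);print(r)
bp=cv2.boxPoints(r);print([onz(tb,*q,.012).round(4) for q in bp]);print("centre",onz(tb,*r[0],.012))
E
```

```text
(array([ 0.50723052, -0.07084059,  0.12718406]), np.float64(0.00017446819214149504)) (array([ 0.50578405, -0.07508232,  0.13582996]), np.float64(0.0006698829942200323))
[ 0.50810141 -0.06759676  0.12      ]
[ 0.50636715 -0.07349471  0.133     ]
[ 0.50543331 -0.07667052  0.14      ]
bar [ 0.52522211 -0.07784148  0.133     ] [ 0.48700239 -0.0688783   0.133     ] 0.03925666081920418
((361.0522155761719, 167.5952911376953), (79.89252471923828, 59.45635223388672), 77.98851776123047)
[array([ 0.6211, -0.2506,  0.012 ]), array([ 0.6555, -0.4313,  0.012 ]), array([ 0.413 , -0.4667,  0.012 ]), array([ 0.3803, -0.2898,  0.012 ])]
centre [ 0.51613367 -0.35962578  0.012     ]
```

```bash
python3 -m jog '[[-1.3,-0.3,0,0,0,0],[-1.3,-0.3,0.9,0,0,0],[-1.4,-0.2,2.4,0,0,0],[0,0,2.4,0,0,0],[0,0,2,0,0,0]]' 8.7;python3 -m jog '[[0,0,1.6,0,0,0],[0,0,1,0,0,0],[0,0,0.6,0,0,0],[0,0,0,0,0,0],[0,0,0,0,0,0]]'
python3 - <<'E'
from h import *
snap(["scene","wrist"],"c")
to([.5065,-.072,.113])
w=load("wrist","c")["frame"];s=load("scene","c")["frame"]
cv2.imwrite("pics/wc.png",np.hstack([cv2.resize(w[200:340,150:350,::-1],(400,280)),cv2.resize(s[130:270,230:370,::-1],(400,400))[:280]]))
E
```

```text
time_s: 2.8
tcp_pos: [0.5062, -0.0709, 0.1436]
ee_rot: [[-0.23, -0.973, -0.001], [-0.973, 0.23, 0.0], [-0.0, 0.001, -1.0]]
wrist_force: [-0.4, -0.0, 0.1]
gripper_width: 0.997
time_s: 3.22
tcp_pos: [0.507, -0.0717, 0.1139]
ee_rot: [[-0.23, -0.973, 0.001], [-0.973, 0.23, -0.0], [0.0, -0.001, -1.0]]
wrist_force: [0.5, -0.3, 0.5]
gripper_width: 1.0
t 3.32 tcp [ 0.5074 -0.0716  0.1146] y 166.71 zt [ 0.002  0.    -1.   ] F [-0.18  0.02  0.49] w 8.71 -> tool cm [0.06 0.07 0.16]
```

View pics/wc.png

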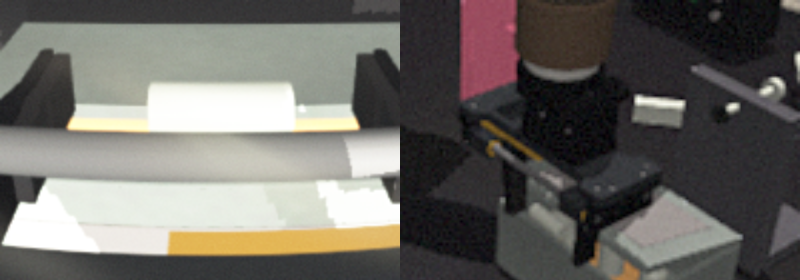

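The bar sits between the fingers, so I close on it.

```bash
python3 -m jog '[[0,0,0,0,0,0],[0,0,0,0,0,0],[0,0,0,0,0,0],[0,0,0,0,0,0],[0,0,0,0,0,0]]' 3.6;python3 -m jog '[[0,0,0,0,0,0],[0,0,0,0,0,0],[0,0,0,0,0,0],[0,0,0,0,0,0],[0,0,0,0,0,0]]' 3.6
python3 - <<'E'
from h import *
to([.5065,-.072,.113])
H=np.array([.5441,.0905,.0855]);x=np.array([.2284,.9736,0]);z=np.array([0,0,1.])
s=sense();g=s["tcp_pos"]-.019*np.array([0,0,-1]);r=g-H;print("r",np.hypot(r@x,r[2]),r@x,r[2])
# arc
th0=np.arctan2(r[2],-r@x);R=np.hypot(r@x,r[2])
for th in np.arange(th0,2.15,.1):
    print(round(th,2),round(-R*np.cos(th)*100-100*(r@x),2),round((R*np.sin(th)-r[2])*100,2))
E
```

```text
time_s: 3.73
tcp_pos: [0.5065, -0.0716, 0.1137]
ee_rot: [[-0.23, -0.973, 0.0], [-0.973, 0.23, 0.0], [-0.0, -0.0, -1.0]]
wrist_force: [0.1, 0.9, 0.3]
gripper_width: 0.704
time_s: 4.15
tcp_pos: [0.5053, -0.0715, 0.1131]
ee_rot: [[-0.23, -0.973, -0.003], [-0.973, 0.23, 0.0], [0.0, 0.003, -1.0]]
wrist_force: [-3.7, 2.4, 0.5]
gripper_width: 0.456
t 4.15 tcp [ 0.5053 -0.0715  0.1131] y 166.69 zt [-0.003  0.    -1.   ] F [-3.67  2.38  0.51] w 3.96 -> tool cm [ 0.02 -0.13  0.01]
r 0.1729883822675643 -0.16658779066820636 0.04662068639386184
0.27 0.0 0.0
0.37 0.55 1.64
0.47 1.26 3.22
0.57 2.12 4.71
0.67 3.13 6.12
0.77 4.27 7.42
0.87 5.54 8.59
0.97 6.92 9.64
1.07 8.4 10.54
1.17 9.96 11.29
1.27 11.58 11.87
1.37 13.26 12.3
1.47 14.97 12.55
1.57 16.69 12.64
1.67 18.42 12.55
1.77 20.13 12.28
1.87 21.81 11.85
1.97 23.43 11.26
2.07 24.98 10.5
```

```bash
python3 - <<'E'
import numpy as np
R=.1701;p=np.arctan2(.0466,.1636)
q=np.arange(p,2.1,.06)
X=-R*np.cos(q)*100;Z=R*np.sin(q)*100
for i in range(len(q)-1): print(round(q[i+1]-.029,2),round(-(X[i+1]-X[i]),2),round(-(Z[i+1]-Z[i]),2))
E
```

```text
0.31 -0.31 -0.97
0.37 -0.37 -0.95
0.43 -0.42 -0.93
0.49 -0.48 -0.9
0.55 -0.53 -0.87
0.61 -0.58 -0.84
0.67 -0.63 -0.8
0.73 -0.68 -0.76
0.79 -0.72 -0.72
0.85 -0.76 -0.68
0.91 -0.8 -0.63
0.97 -0.84 -0.58
1.03 -0.87 -0.53
1.09 -0.9 -0.47
1.15 -0.93 -0.42
1.21 -0.95 -0.36
1.27 -0.97 -0.3
1.33 -0.99 -0.25
1.39 -1.0 -0.19
1.45 -1.01 -0.13
1.51 -1.02 -0.06
1.57 -1.02 -0.0
1.63 -1.02 0.06
1.69 -1.01 0.12
1.75 -1.0 0.18
1.81 -0.99 0.24
1.87 -0.98 0.3
1.93 -0.96 0.36
1.99 -0.93 0.41
2.05 -0.91 0.47
```

```bash
python3 -m jog '[[-0.31,0,-0.97,0,0,0],[-0.37,0,-0.95,0,0,0],[-0.42,0,-0.93,0,0,0],[-0.48,0,-0.9,0,0,0],[-0.53,0,-0.87,0,0,0]]'; python3 - <<'E'
from h import *
to([.5,0,.2])
E
```

```text
time_s: 4.57
tcp_pos: [0.51, -0.0512, 0.1605]
ee_rot: [[-0.23, -0.973, -0.003], [-0.973, 0.23, -0.001], [0.002, 0.003, -1.0]]
wrist_force: [-3.3, -2.3, -3.7]
gripper_width: 0.452
t 4.57 tcp [ 0.51   -0.0512  0.1605] y 166.7 zt [-0.003 -0.001 -1.   ] F [-3.3  -2.3  -3.74] w 3.93 -> tool cm [-4.75  2.16 -3.95]
```

```bash
python3 -m jog '[[-0.58,0.1,-0.84,0,0,0],[-0.63,0,-0.8,0,0,0],[-0.68,0,-0.76,0,0,0],[-0.72,0,-0.72,0,0,0],[-0.76,0,-0.68,0,0,0]]'; python3 -m jog '[[-0.8,0,-0.63,0,0,0],[-0.84,0,-0.58,0,0,0],[-0.87,0,-0.53,0,0,0],[-0.9,0,-0.47,0,0,0],[-0.93,0,-0.42,0,0,0]]'; python3 - <<'E'
from h import *
to([.5,0,.2])
E
```

```text
time_s: 4.98
tcp_pos: [0.5178, -0.0181, 0.1993]
ee_rot: [[-0.23, -0.973, -0.0], [-0.973, 0.23, -0.001], [0.001, -0.0, -1.0]]
wrist_force: [-2.5, -4.2, -1.1]
gripper_width: 0.455
time_s: 5.4
tcp_pos: [0.5278, 0.024, 0.2263]
ee_rot: [[-0.229, -0.973, 0.0], [-0.973, 0.229, -0.002], [0.002, -0.001, -1.0]]
wrist_force: [-4.9, -5.0, 0.7]
gripper_width: 0.452
t 5.4 tcp [0.5278 0.024  0.2263] y 166.75 zt [ 0.    -0.002 -1.   ] F [-4.87 -4.98  0.7 ] w 3.93 -> tool cm [2.96 2.15 2.64]
```

```bash
python3 -m jog '[[-0.95,0.1,-0.36,0,0,0],[-0.97,0,-0.3,0,0,0],[-0.99,0,-0.25,0,0,0],[-1,0,-0.19,0,0,0],[-1.01,0,-0.13,0,0,0]]'; python3 -m jog '[[-1.02,0,-0.06,0,0,0],[-1.02,0,0,0,0,0],[-0.5,0,0.02,0,0,0],[0,0,0,0,0,0],[0,0,0,0,0,0]]'; python3 - <<'E'
from h import *
to([.5,0,.2])
snap(["scene"],"d"); print(sense()["wrist_force"])
E
```

```text
time_s: 5.82
tcp_pos: [0.5392, 0.0725, 0.2398]
ee_rot: [[-0.229, -0.973, 0.004], [-0.973, 0.229, -0.001], [0.0, -0.004, -1.0]]
wrist_force: [-3.6, -3.7, 3.1]
gripper_width: 0.453
time_s: 6.23
tcp_pos: [0.5455, 0.0989, 0.2408]
ee_rot: [[-0.228, -0.974, 0.006], [-0.974, 0.228, 0.002], [-0.004, -0.005, -1.0]]
wrist_force: [-4.4, 1.0, 6.6]
gripper_width: 0.455
t 6.23 tcp [0.5455 0.0989 0.2408] y 166.83 zt [ 0.006  0.002 -1.   ] F [-4.37  1.    6.65] w 3.96 -> tool cm [10.68  2.2   4.03]
[-5.11247296  1.34751626  7.25627723]
```

View pics/scene_d.png

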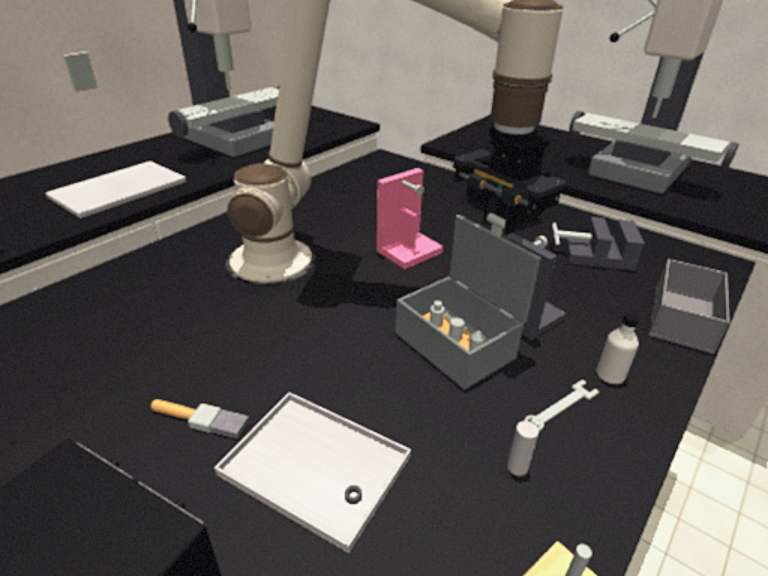

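The lid is near upright, still gripped, and the case is open. The gauges from left to right are step (437,310), flat (457,327) and pointed (477,340). I relieve the off-axis forces, then advance in small steps.

```bash
python3 -m jog '[[-0.25,0.08,-0.1,0,0,0],[-0.25,0.07,-0.1,0,0,0],[-0.25,0,0.01,0,0,0],[-0.25,0,0.02,0,0,0],[0,0,0,0,0,0]]'; python3 -m jog '[[-0.3,0,0.03,0,0,0],[-0.3,0,0.04,0,0,0],[-0.3,0,0.04,0,0,0],[-0.3,0,0.04,0,0,0],[0,0,0,0,0,0]]'
cat >> h.py <<'E'
def ten(phi):
    s=sense();F=s["wrist_force"];x=np.array([.2284,.9736,0])
    t=np.sin(phi)*x+np.cos(phi)*np.array([0,0,1.]);r=-np.cos(phi)*x+np.sin(phi)*np.array([0,0,1.])
    print("push",round(-F@t,2),"radial",round(F@r,2),"toolY",round(F@s["ee_rot"][:,1],2), "xpos",round(s["tcp_pos"]@x-.5441*.2284-.0905*.9736,4),"z",s["tcp_pos"][2].round(4),"t",round(s["time_s"],2))
E
python3 -c "
from h import *
to([0,0,0]);ten(1.7)"
```

```text
time_s: 6.7
tcp_pos: [0.5475, 0.1078, 0.2403]
ee_rot: [[-0.229, -0.973, 0.006], [-0.973, 0.229, 0.001], [-0.002, -0.006, -1.0]]
wrist_force: [3.2, -3.0, 1.2]
gripper_width: 0.457
time_s: 7.12
tcp_pos: [0.5502, 0.1195, 0.2389]
ee_rot: [[-0.229, -0.973, 0.006], [-0.973, 0.229, 0.001], [-0.003, -0.006, -1.0]]
wrist_force: [4.8, -2.5, 2.0]
gripper_width: 0.454
t 7.12 tcp [0.5502 0.1195 0.2389] y 166.76 zt [ 0.006  0.001 -1.   ] F [ 4.81 -2.51  2.01] w 3.95 -> tool cm [24.29 50.96 23.53]
push 1.59 radial 1.82 toolY -5.27 xpos 0.0296 z 0.2389 t 7.12
```

```bash
python3 -m jog '[[-0.2,-0.07,0.03,0,0,0],[-0.2,0,0.03,0,0,0],[-0.2,0,0.04,0,0,0],[0,0,0,0,0,0],[0,0,0,0,0,0]]'>/dev/null; python3 -c "
from h import *
ten(1.8)"; python3 -m jog '[[-0.2,0,0.03,0,0,0],[-0.2,0,0.03,0,0,0],[-0.2,0,0.04,0,0,0],[0,0,0,0,0,0],[0,0,0,0,0,0]]'>/dev/null; python3 -c "
from h import *
ten(1.83)"
```

```text
push 2.98 radial 5.07 toolY -3.46 xpos 0.0355 z 0.2378 t 7.53
push 3.47 radial 4.49 toolY -4.45 xpos 0.0416 z 0.2365 t 7.95
```

```bash
python3 -m jog '[[-0.1,-0.05,0.02,0,0,0],[-0.1,0,0.02,0,0,0],[0,0,0,0,0,0],[0,0,0,0,0,0],[0,0,0,0,0,0]]'>/dev/null; python3 -c "
from h import *
ten(1.84)"; python3 -m jog '[[-0.1,-0.05,0.02,0,0,0],[-0.1,0,0.02,0,0,0],[0,0,0,0,0,0],[0,0,0,0,0,0],[0,0,0,0,0,0]]'>/dev/null; python3 -c "
from h import *
ten(1.85)"
```

```text
push 2.41 radial 5.04 toolY -2.81 xpos 0.0433 z 0.2361 t 8.37
push 3.8 radial 5.51 toolY -1.92 xpos 0.0452 z 0.2357 t 8.78
```

```bash
python3 -c "
from h import *
snap(['scene'],'e');e=load('scene','e')['frame']; cv2.imwrite('pics/se.png',cv2.resize(e[125:265,270:400,::-1],None,fx=5,fy=4.2,interpolation=cv2.INTER_CUBIC))"
```

```text
(no output)
```

View pics/se.png

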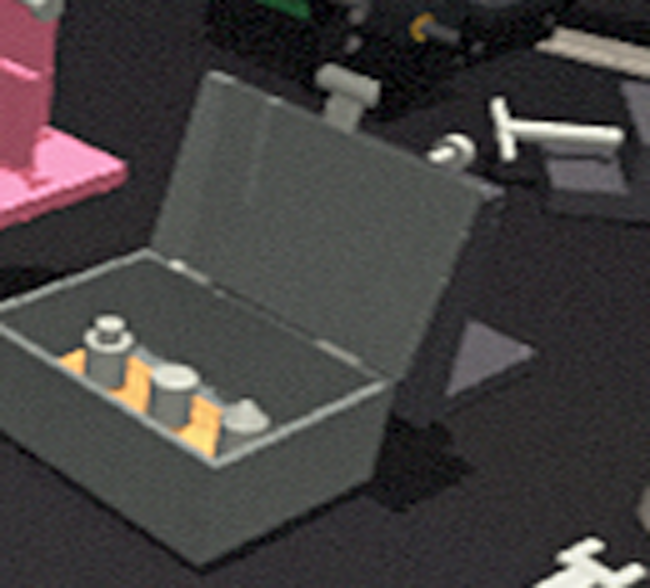

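The lid leans back, and the pull at (345,85) is held by the dark fingers. It is close to the plate, so I continue in 2 mm steps.

```bash
for k in 1; do python3 -m jog '[[-0.1,-0.03,0.02,0,0,0],[-0.1,0,0.02,0,0,0],[0,0,0,0,0,0],[0,0,0,0,0,0],[0,0,0,0,0,0]]'>/dev/null; python3 -c "
from h import *
ten(1.86)"; done;  python3 -m jog '[[-0.1,0,0.02,0,0,0],[-0.1,0,0.02,0,0,0],[0,0,0,0,0,0],[0,0,0,0,0,0],[0,0,0,0,0,0]]'>/dev/null; python3 -c "
from h import *
ten(1.87)"
```

```text
push 2.91 radial 5.78 toolY -0.32 xpos 0.0472 z 0.2351 t 9.25
push 3.34 radial 4.26 toolY -1.02 xpos 0.0492 z 0.2346 t 9.67
```

```bash
python3 -m jog '[[-0.1,0,0.03,0,0,0],[-0.1,0,0.03,0,0,0],[0,0,0,0,0,0],[0,0,0,0,0,0],[0,0,0,0,0,0]]'>/dev/null; python3 -c "
from h import *
ten(1.88)"
```

```text
push 3.08 radial 3.98 toolY -0.48 xpos 0.0512 z 0.234 t 10.08
```

```bash
python3 -m jog '[[-0.1,0,0.03,0,0,0],[-0.1,0,0.03,0,0,0],[0,0,0,0,0,0],[0,0,0,0,0,0],[0,0,0,0,0,0]]'>/dev/null; python3 -c "
from h import *
ten(1.89)"
```

```text
push 3.62 radial 5.87 toolY -0.28 xpos 0.0532 z 0.2334 t 10.5
```

```bash
python3 -m jog '[[-0.1,0,0.03,0,0,0],[-0.1,0,0.03,0,0,0],[0,0,0,0,0,0],[0,0,0,0,0,0],[0,0,0,0,0,0]]'>/dev/null; python3 -c "
from h import *
ten(1.92)"
```

```text
push 2.7 radial 5.17 toolY -1.54 xpos 0.0553 z 0.2327 t 10.92
```

```bash
python3 -m jog '[[-0.1,0,0.03,0,0,0],[-0.1,0,0.03,0,0,0],[0,0,0,0,0,0],[0,0,0,0,0,0],[0,0,0,0,0,0]]'>/dev/null; python3 -c "
from h import *
ten(1.93)"
```

```text
push 4.34 radial 4.72 toolY -1.4 xpos 0.0566 z 0.2323 t 11.33
```

```bash
python3 -m jog '[[-0.1,0,0.03,0,0,0],[-0.1,0,0.04,0,0,0],[0,0,0,0,0,0],[0,0,0,0,0,0],[0,0,0,0,0,0]]'>/dev/null; python3 -c "
from h import *
ten(1.94)"
```

```text
push 9.44 radial 6.37 toolY -0.19 xpos 0.057 z 0.2321 t 11.75
```

The lid has met the stop: travel halted at xpos 0.057 while the push rose from about 3.2 to 9.4 N. I ease a touch and read again.

```bash
python3 -m jog '[[0.03,0,-0.01,0,0,0],[0,0,0,0,0,0],[0,0,0,0,0,0],[0,0,0,0,0,0],[0,0,0,0,0,0]]'>/dev/null; python3 -c "
from h import *
ten(1.94)
snap(['scene','top'],'f');ten(1.94);e=load('scene','f')['frame']; t=load('top','f')['frame']
cv2.imwrite('pics/sf.png',np.hstack([cv2.resize(e[125:265,270:400,::-1],(400,430)),cv2.resize(t[90:190,140:260,::-1],(400,430))]))"
```

```text
push 8.05 radial 6.5 toolY -1.81 xpos 0.057 z 0.2322 t 12.17
push 9.52 radial 5.47 toolY 1.04 xpos 0.057 z 0.2322 t 12.27
```

View pics/sf.png

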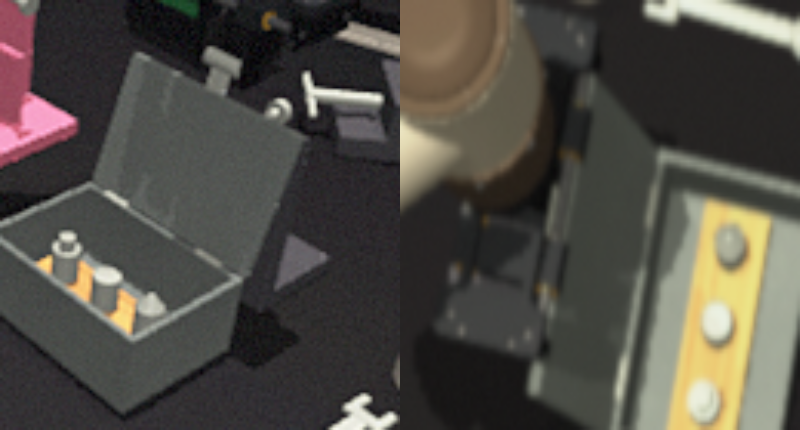

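```bash
python3 -m jog '[[0.02,0,0,0,0,0],[0,0,0,0,0,0],[0,0,0,0,0,0],[0,0,0,0,0,0],[0,0,0,0,0,0]]' 7 ; python3 -c "
from h import *
ten(1.94); to([0,0,0])"
```

```text
time_s: 12.68
tcp_pos: [0.5562, 0.1475, 0.2296]
ee_rot: [[-0.23, -0.973, -0.001], [-0.973, 0.23, 0.0], [0.0, 0.001, -1.0]]
wrist_force: [0.1, 0.7, -0.5]
gripper_width: 0.743
push -0.83 radial -0.2 toolY 0.04 xpos 0.0582 z 0.2296 t 12.68
t 12.68 tcp [0.5562 0.1475 0.2296] y 166.73 zt [-0.001  0.    -1.   ] F [ 0.13  0.7  -0.49] w 6.47 -> tool cm [27.12 50.72 23.03]
```

```bash
python3 -m jog '[[0,0,-1,0,0,0],[0,0,-2,0,0,0],[0,0,-2.5,0,0,0],[0.5,0,-2.5,0,0,0],[2,0,-1,0,0,0]]' 7 ; python3 -m jog '[[3,0,0,0,0,0],[3,0,0,0,0,0],[3,0,0,0,0,0],[2,0,0,0,0,0],[0,0,0,0,0,0]]'
python3 -c "
from h import *
to([.5825,.0082,.3])
snap(tag='g')"
```

```text
time_s: 13.1
tcp_pos: [0.5527, 0.1244, 0.3245]
ee_rot: [[-0.227, -0.974, 0.007], [-0.974, 0.227, 0.002], [-0.004, -0.006, -1.0]]
wrist_force: [0.2, -0.5, 0.5]
gripper_width: 0.802
time_s: 13.52
tcp_pos: [0.5246, 0.013, 0.3217]
ee_rot: [[-0.233, -0.972, 0.001], [-0.972, 0.233, 0.0], [-0.0, -0.001, -1.0]]
wrist_force: [0.4, 0.1, 0.2]
gripper_width: 0.805
t 13.52 tcp [0.5246 0.013  0.3217] y 166.53 zt [ 0.001  0.    -1.   ] F [0.37 0.14 0.17] w 7.0 -> tool cm [-0.88 -5.74  2.18]
```

View pics/wrist_g.png

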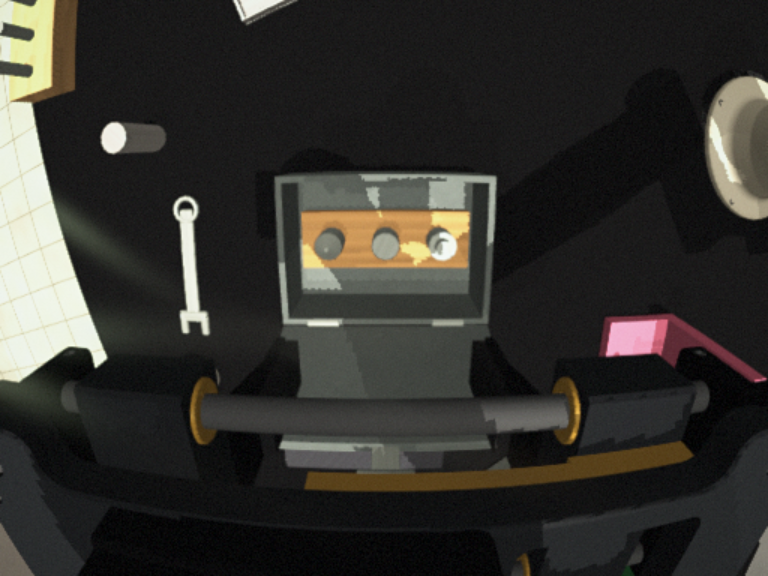

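View pics/top_g.png

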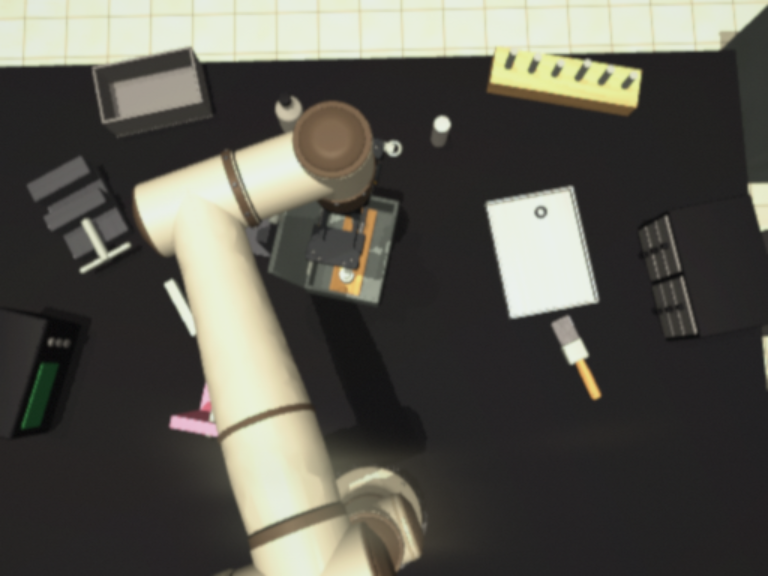

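The wrist view from above shows three gauges: (330,243), (386,244) and (442,243). In case order these should be pointed, flat, step. I check with a crop and measure.

```bash
python3 - <<'E'
from h import *
w=load("wrist","g");f=w["frame"]
cv2.imwrite("pics/wg.png",cv2.resize(f[110:220,175:335,::-1],None,fx=5,fy=5,interpolation=cv2.INTER_CUBIC))
e=load("scene","g")["frame"]
cv2.imwrite("pics/sg.png",cv2.resize(e[190:270,255:355,::-1],None,fx=6,fy=6,interpolation=cv2.INTER_CUBIC))
E
```

```text
(no output)
```

View pics/wg.png

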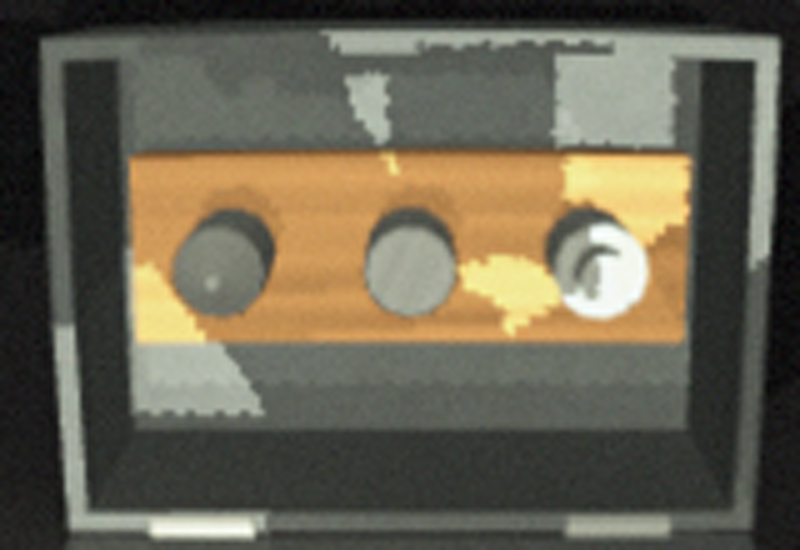

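View pics/sg.png

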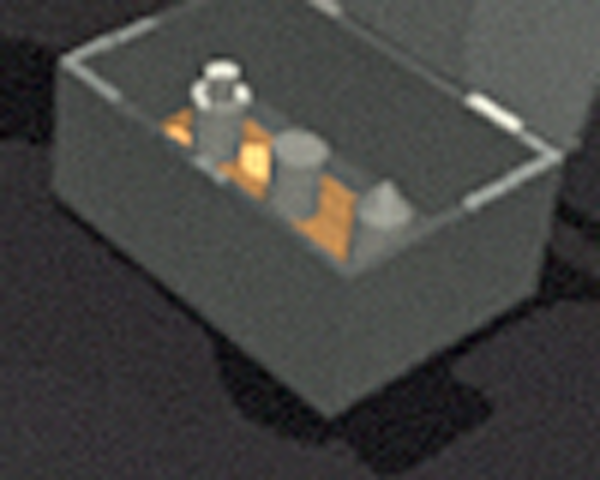

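In both crops the pointed gauge is the one with the small bright tip: wrist crop (212,283), scene crop (387,195). I compute its position and the inner walls.

```bash
python3 - <<'E'
from h import *
w=load("wrist","g");s=load("scene","g")
W=lambda u,v:(175+u/5-.4,110+v/5-.4);S=lambda u,v:(255+u/6-.4,190+v/6-.4)
a=onz(w,*W(219,270),.058,True);b=onz(w,*W(411,270),.060,True);c=onz(w,*W(603,270),.058,True)
print(a,b,c,np.linalg.norm(a-c),np.degrees(np.arctan2(*(c-a)[1::-1])))
print("tip",onz(w,*W(212,283),.074,True),two(w,W(212,283),s,S(387,180),True,False))
print("rimL",onz(w,*W(52,290),.0855,True),"rimR",onz(w,*W(765,280),.0855,True), "rim back",onz(w,*W(410,520),.0855,True))
to(list(a[:2])+[.3])
E
```

```text
[0.58271744 0.00701281 0.058     ] [0.52794743 0.01987866 0.06      ] [0.47323426 0.03307431 0.058     ] 0.11254229986788691 166.61043810507704
tip [0.58284393 0.00747524 0.074     ] (array([0.58152448, 0.00632148, 0.07821012]), np.float64(0.0013421145715081853))
rimL [ 0.62525967 -0.0036112   0.0855    ] rimR [0.43140419 0.03962517 0.0855    ] rim back [0.5439042  0.08563073 0.0855    ]
t 13.67 tcp [0.5258 0.0159 0.3209] y 166.7 zt [ 0.001  0.001 -1.   ] F [0.31 0.5  0.33] w 7.02 -> tool cm [-0.44 -5.74  2.09]
```

```bash
python3 -m jog '[[-0.1,-1.2,1,0,0,0],[-0.1,-1.2,2,0,0,0],[-0.1,-1.2,2.5,0,0,0],[-0.1,-1.2,2.5,0,0,0],[-0.05,-0.95,2.5,0,0,0]]' 4 ; python3 -m jog '[[0,0,2.5,0,0,0],[0,0,2.5,0,0,0],[0,0,2,0,0,0],[0,0,1.2,0,0,0],[0,0,0,0,0,0]]'
python3 -c "
from h import *
snap(['wrist','scene'],'i')
to([.5827,.0072,.029]);w=load('wrist','i')['frame']
cv2.imwrite('pics/wi.png',cv2.resize(w[120:300,140:380,::-1],None,fx=3.3,fy=3.3,interpolation=cv2.INTER_CUBIC))"
```

```text
time_s: 14.08
tcp_pos: [0.5838, 0.0081, 0.2142]
ee_rot: [[-0.228, -0.974, 0.001], [-0.974, 0.228, 0.0], [-0.0, -0.001, -1.0]]
wrist_force: [-0.0, 1.5, 0.5]
gripper_width: 0.516
time_s: 14.5
tcp_pos: [0.5809, 0.0077, 0.1297]
ee_rot: [[-0.229, -0.973, -0.007], [-0.973, 0.229, -0.001], [0.003, 0.007, -1.0]]
wrist_force: [0.3, 0.5, -0.5]
gripper_width: 0.461
t 14.6 tcp [0.5831 0.0077 0.1333] y 166.81 zt [-0.    -0.001 -1.   ] F [-0.45  0.66  0.79] w 3.99 -> tool cm [ 0.05  0.03 10.43]
```

View pics/wi.png

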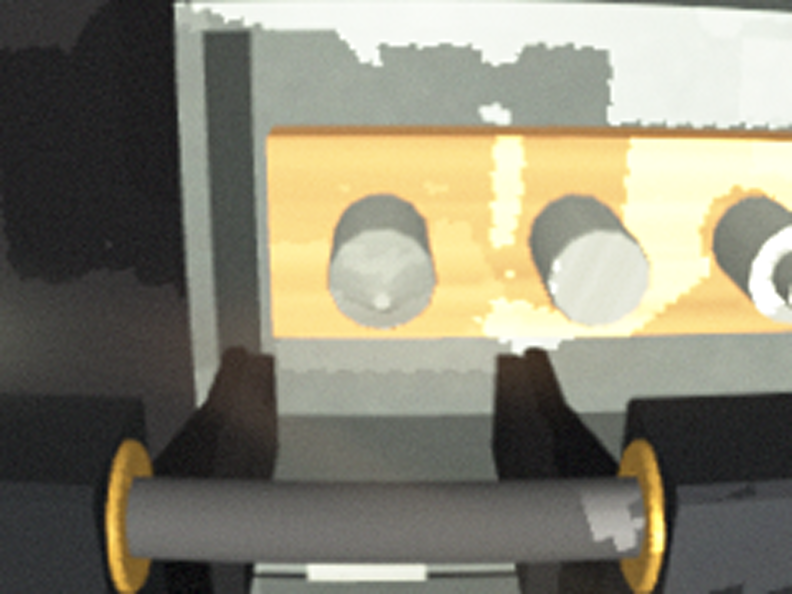

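The fingers straddle the pointed gauge evenly (edges at 275 and 497, tip at 382). I go down.

```bash
python3 -m jog '[[0.05,-0.04,1,0,0,0],[0,0,1.6,0,0,0],[0,0,1.6,0,0,0],[0,0,1.4,0,0,0],[0,0,1.1,0,0,0]]' 4 ; python3 -m jog '[[0,0,1,0,0,0],[0,0,1,0,0,0],[0,0,0.9,0,0,0],[0,0,0.7,0,0,0],[0,0,0,0,0,0]]'
python3 -c "
from h import *
to([.5827,.0072,.029])"
```

```text
time_s: 15.02
tcp_pos: [0.5831, 0.0065, 0.0659]
ee_rot: [[-0.23, -0.973, 0.001], [-0.973, 0.23, 0.0], [-0.001, -0.001, -1.0]]
wrist_force: [0.6, -0.7, -0.6]
gripper_width: 0.458
time_s: 15.43
tcp_pos: [0.5819, 0.0061, 0.0288]
ee_rot: [[-0.23, -0.973, -0.003], [-0.973, 0.23, -0.0], [0.001, 0.003, -1.0]]
wrist_force: [-0.0, -0.3, 0.5]
gripper_width: 0.46
t 15.43 tcp [0.5819 0.0061 0.0288] y 166.7 zt [-0.003 -0.    -1.   ] F [-0.02 -0.3   0.48] w 4.0 -> tool cm [-0.13 -0.05 -0.02]
```

```bash
python3 -m jog '[[-0.08,0,0,0,0,0],[0,0,0,0,0,0],[0,0,0,0,0,0],[0,0,0,0,0,0],[0,0,0,0,0,0]]' 4 ;python3 -m jog '[[0,0,0,0,0,0],[0,0,0,0,0,0],[0,0,0,0,0,0],[0,0,0,0,0,0],[0,0,0,0,0,0]]' 2.4;python3 -m jog '[[0,0,0,0,0,0],[0,0,0,0,0,0],[0,0,0,0,0,0],[0,0,0,0,0,0],[0,0,0,0,0,0]]'
python3 -c "
from h import *
to([.5827,.0072,.029])"
```

```text
time_s: 15.85
tcp_pos: [0.5832, 0.0071, 0.0308]
ee_rot: [[-0.23, -0.973, 0.001], [-0.973, 0.23, 0.0], [-0.0, -0.001, -1.0]]
wrist_force: [-0.3, 0.2, -0.5]
gripper_width: 0.46
time_s: 16.27
tcp_pos: [0.5824, 0.007, 0.0305]
ee_rot: [[-0.23, -0.973, -0.001], [-0.973, 0.23, -0.0], [0.0, 0.001, -1.0]]
wrist_force: [-2.9, 1.4, 3.1]
gripper_width: 0.312
time_s: 16.68
tcp_pos: [0.5825, 0.0069, 0.0305]
ee_rot: [[-0.23, -0.973, -0.001], [-0.973, 0.23, -0.0], [0.0, 0.001, -1.0]]
wrist_force: [-5.3, 1.2, 6.1]
gripper_width: 0.312
t 16.68 tcp [0.5825 0.0069 0.0305] y 166.71 zt [-0.001 -0.    -1.   ] F [-5.32  1.23  6.07] w 2.71 -> tool cm [-0.03 -0.02  0.15]
```

Gripped at 27 mm. I lift.

```bash
python3 -m jog '[[0,0,-0.6,0,0,0],[0,0,-0.9,0,0,0],[0,0,-1.2,0,0,0],[0,0,-1.4,0,0,0],[0,0,-1.5,0,0,0]]' ;python3 -m jog '[[0,0,-2,0,0,0],[0,0,-2,0,0,0],[0,0,-2,0,0,0],[0,0,-1.4,0,0,0],[0.8,0,-1,0,0,0]]'
python3 -c "
from h import *
to([.487,-.367,.17]);snap(['wrist','scene'],'j')"
```

```text
time_s: 17.1
tcp_pos: [0.5836, 0.0069, 0.0869]
ee_rot: [[-0.23, -0.973, 0.001], [-0.973, 0.23, 0.0], [-0.0, -0.001, -1.0]]
wrist_force: [0.0, -0.7, -2.4]
gripper_width: 0.311
time_s: 17.52
tcp_pos: [0.5829, -0.0001, 0.1728]
ee_rot: [[-0.228, -0.974, 0.005], [-0.974, 0.228, 0.001], [-0.002, -0.005, -1.0]]
wrist_force: [1.2, 0.4, -2.0]
gripper_width: 0.312
t 17.52 tcp [ 5.829e-01 -1.000e-04  1.728e-01] y 166.8 zt [ 0.005  0.001 -1.   ] F [ 1.15  0.37 -2.04] w 2.72 -> tool cm [37.91  0.96  0.19]
```

View pics/scene_j.png

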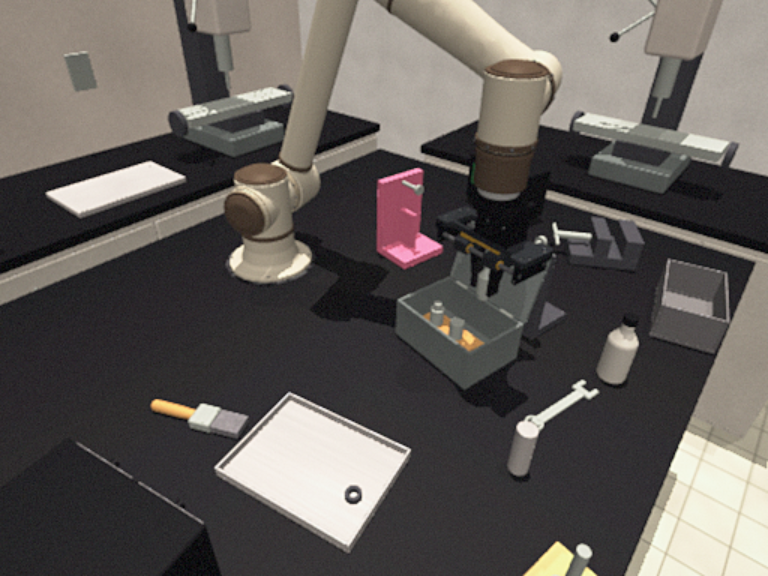

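The gauge hangs in the fingers at (483,285), and the other two stay in their holes. I cross-check the tray with its scene corners: (292,397), (410,455), (348,545), (217,468).

```bash
python3 -c "
from h import *
s=load('scene','j')
c=[onz(s,u/1.5-.17,v/1.5-.17,.018) for u,v in [(292,397),(410,455),(348,545),(217,468)]]
print(c,np.mean(c,0))
tb=load('top','b')
print(np.mean([onz(s,353/1.5,494/1.5,.01),onz(tb,541/1.5,211/1.5,.01)],0))
e=c[1]-c[0];print(np.linalg.norm(e),np.degrees(np.arctan2(e[1],e[0])))
to([.487,-.367,.17])"
python3 -m jog '[[1.5,0,0,0,0,0],[2.8,0,0,0,0,0],[3,0,0,0,0,0],[3,0,0,0,0,0],[3,0,0,0,0,0]]';python3 -m jog '[[3,0.2,0,0,0,0],[3,0.2,0,0,0,0],[3,0.2,0,0,0,0],[3,0.2,0,0,0,0],[3,0.2,0,0,0,0]]'
```

```text
[array([ 0.39506461, -0.29503396,  0.018     ]), array([ 0.62391341, -0.26104394,  0.018     ]), array([ 0.64608668, -0.42784513,  0.018     ]), array([ 0.41532817, -0.46514753,  0.018     ])] [ 0.52009822 -0.36226764  0.018     ]
[ 0.59903697 -0.36364116  0.01      ]
0.23135924080167874 8.448158727387158
t 17.62 tcp [ 0.5823 -0.0015  0.1725] y 166.68 zt [ 0.005  0.001 -1.   ] F [ 0.07 -0.63 -2.46] w 2.73 -> tool cm [37.76  0.85  0.18]
time_s: 18.03
tcp_pos: [0.549, -0.1319, 0.1687]
ee_rot: [[-0.23, -0.973, -0.003], [-0.973, 0.23, 0.0], [0.0, 0.003, -1.0]]
wrist_force: [0.9, 0.5, -2.1]
gripper_width: 0.313
time_s: 18.45
tcp_pos: [0.5045, -0.2756, 0.1687]
ee_rot: [[-0.23, -0.973, -0.003], [-0.973, 0.23, 0.001], [-0.0, 0.003, -1.0]]
wrist_force: [0.3, -0.8, -1.7]
gripper_width: 0.313
```

```bash
python3 -m jog '[[2.8,-0.1,0,0,0,0],[2.6,-0.1,0.5,0,0,0],[2,0,1.2,0,0,0],[1.2,0,1.5,0,0,0],[0.4,0,1.5,0,0,0]]';python3 -m jog '[[0,0,1.5,0,0,0],[0,0,1.5,0,0,0],[0,0,1.2,0,0,0],[0,0,0.6,0,0,0],[0,0,0,0,0,0]]'
python3 -c "
from h import *
to([.490,-.366,.0235]);snap(['wrist','scene'],'k')"
```

```text
time_s: 18.87
tcp_pos: [0.4857, -0.3643, 0.1212]
ee_rot: [[-0.233, -0.972, -0.002], [-0.972, 0.233, 0.001], [-0.0, 0.002, -1.0]]
wrist_force: [0.3, -0.0, -3.0]
gripper_width: 0.315
time_s: 19.28
tcp_pos: [0.4856, -0.3616, 0.0725]
ee_rot: [[-0.231, -0.973, -0.005], [-0.973, 0.231, 0.002], [-0.001, 0.006, -1.0]]
wrist_force: [-0.9, 0.1, -2.7]
gripper_width: 0.311
t 19.28 tcp [ 0.4856 -0.3616  0.0725] y 166.66 zt [-0.005  0.002 -1.   ] F [-0.87  0.13 -2.74] w 2.71 -> tool cm [ 0.33 -0.56  4.9 ]
```

View pics/scene_k.png

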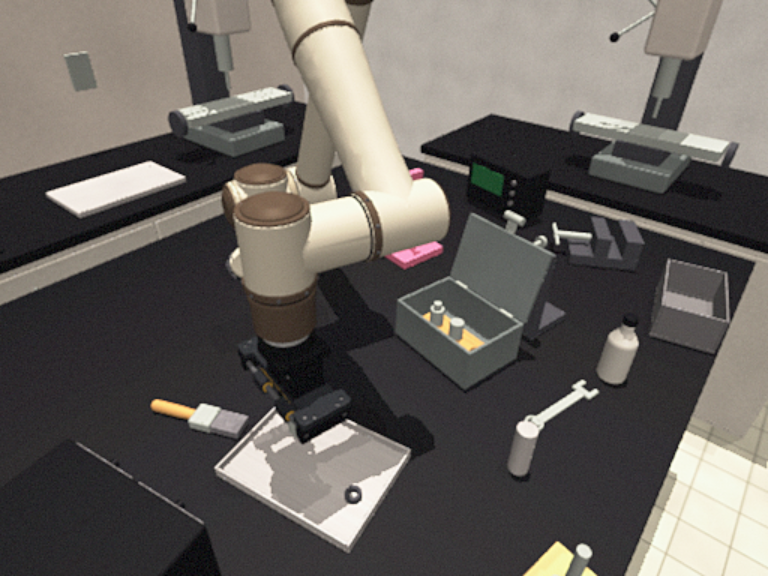

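The gauge hangs over the tray's near half, and the lid is still back. I lower it, then feel for the floor.

```bash
python3 -m jog '[[0.1,-0.2,0.8,0,0,0],[0.1,-0.2,1,0,0,0],[0.1,0,1,0,0,0],[0,0,0.8,0,0,0],[0,0,0.5,0,0,0]]';python3 -m jog '[[0,0,0.2,0,0,0],[0,0,0,0,0,0],[0,0,0,0,0,0],[0,0,0,0,0,0],[0,0,0,0,0,0]]'
python3 -c "
from h import *
to([.490,-.366,.023])"
```

```text
time_s: 19.8
tcp_pos: [0.49, -0.3654, 0.0325]
ee_rot: [[-0.23, -0.973, -0.002], [-0.973, 0.23, 0.001], [-0.001, 0.003, -1.0]]
wrist_force: [-0.8, -0.0, -1.6]
gripper_width: 0.313
time_s: 20.22
tcp_pos: [0.4913, -0.366, 0.0329]
ee_rot: [[-0.23, -0.973, 0.001], [-0.973, 0.23, -0.001], [0.0, -0.001, -1.0]]
wrist_force: [-0.3, -0.3, -3.0]
gripper_width: 0.311
t 20.22 tcp [ 0.4913 -0.366   0.0329] y 166.73 zt [ 0.001 -0.001 -1.   ] F [-0.29 -0.33 -3.  ] w 2.7 -> tool cm [0.03 0.13 0.99]
```

```bash
python3 -m jog '[[0,0,0.3,0,0,0],[0,0,0.3,0,0,0],[0,0,0.1,0,0,0],[0,0,0,0,0,0],[0,0,0,0,0,0]]'|grep -E "pos|force";python3 -m jog '[[0,0,0.1,0,0,0],[0,0,0,0,0,0],[0,0,0,0,0,0],[0,0,0,0,0,0],[0,0,0,0,0,0]]'|grep -E "pos|force"
```

```text
tcp_pos: [0.4908, -0.3658, 0.0252]
wrist_force: [0.7, -0.7, -2.3]
tcp_pos: [0.491, -0.3658, 0.0244]
wrist_force: [-0.1, 0.4, -3.1]
```

```bash
python3 -m jog '[[0,0,0.08,0,0,0],[0,0,0,0,0,0],[0,0,0,0,0,0],[0,0,0,0,0,0],[0,0,0,0,0,0]]'; python3 -m jog '[[0,0,0.05,0,0,0],[0,0,0,0,0,0],[0,0,0,0,0,0],[0,0,0,0,0,0],[0,0,0,0,0,0]]'|grep -E "pos|force"
```

```text
time_s: 21.47
tcp_pos: [0.4909, -0.3658, 0.0236]
ee_rot: [[-0.23, -0.973, 0.0], [-0.973, 0.23, 0.0], [-0.0, -0.0, -1.0]]
wrist_force: [1.3, -0.7, -1.8]
gripper_width: 0.311
tcp_pos: [0.4909, -0.3658, 0.023]
wrist_force: [0.3, -0.9, -2.1]
```

```bash
python3 -m jog '[[0,0,0.05,0,0,0],[0,0,0,0,0,0],[0,0,0,0,0,0],[0,0,0,0,0,0],[0,0,0,0,0,0]]'|grep -E "pos|force"
```

```text
tcp_pos: [0.4909, -0.3658, 0.0225]
wrist_force: [0.2, 0.5, -1.6]
```

```bash
python3 -m jog '[[0,0,0.05,0,0,0],[0,0,0,0,0,0],[0,0,0,0,0,0],[0,0,0,0,0,0],[0,0,0,0,0,0]]'|grep -E "pos|force"
```

```text
tcp_pos: [0.491, -0.3659, 0.0225]
wrist_force: [-1.0, 1.0, 3.1]
```

```bash
python3 -m jog '[[0,0,0.05,0,0,0],[0,0,0,0,0,0],[0,0,0,0,0,0],[0,0,0,0,0,0],[0,0,0,0,0,0]]'|grep -E "pos|force"
```

```text
tcp_pos: [0.491, -0.3659, 0.0225]
wrist_force: [-2.7, 1.9, 5.9]
```

Floor contact at TCP z 0.0225: the force goes from about -2 to +3 N and the tool stops moving. I ease off and open.

```bash
python3 -m jog '[[0,0,-0.07,0,0,0],[0,0,0,0,0,0],[0,0,0,0,0,0],[0,0,0,0,0,0],[0,0,0,0,0,0]]'|grep -E "pos|force"; python3 -m jog '[[0,0,0,0,0,0],[0,0,0,0,0,0],[0,0,0,0,0,0],[0,0,0,0,0,0],[0,0,0,0,0,0]]' 5; python3 -m jog '[[0,0,0,0,0,0],[0,0,-0.8,0,0,0],[0,0,-1.2,0,0,0],[0,0,-1.6,0,0,0],[0,0,-1.8,0,0,0]]'>/dev/null; python3 -m jog '[[0,0,-2,0,0,0],[0,0,-2,0,0,0],[0,0,-2,0,0,0],[0,0,-2,0,0,0],[0,0,-1,0,0,0]]'; python3 -m jog '[[3,0,0,0,0,0],[3,0,0,0,0,0],[3,0,0,0,0,0],[3,0,0,0,0,0],[0,0,0,0,0,0]]' >/dev/null;python3 -m jog '[[0,0,0,0,0,0],[0,0,0,0,0,0],[0,0,0,0,0,0],[0,0,0,0,0,0],[0,0,0,0,0,0]]'
python3 -c "
from h import *
snap(tag='z')"
```

```text
tcp_pos: [0.491, -0.3659, 0.0225]
wrist_force: [-1.1, 1.5, 4.7]
time_s: 23.97
tcp_pos: [0.4909, -0.3658, 0.0219]
ee_rot: [[-0.23, -0.973, -0.0], [-0.973, 0.23, 0.0], [-0.0, 0.0, -1.0]]
wrist_force: [0.4, 0.1, -0.8]
gripper_width: 0.551
time_s: 24.8
tcp_pos: [0.492, -0.3665, 0.1699]
ee_rot: [[-0.229, -0.973, 0.005], [-0.973, 0.229, -0.003], [0.002, -0.005, -1.0]]
wrist_force: [0.1, -0.7, 0.7]
gripper_width: 0.576
time_s: 25.63
tcp_pos: [0.4638, -0.4817, 0.1665]
ee_rot: [[-0.228, -0.974, 0.0], [-0.974, 0.228, -0.0], [0.0, -0.0, -1.0]]
wrist_force: [-0.9, 0.7, 0.3]
gripper_width: 0.577
```

View pics/scene_z.png

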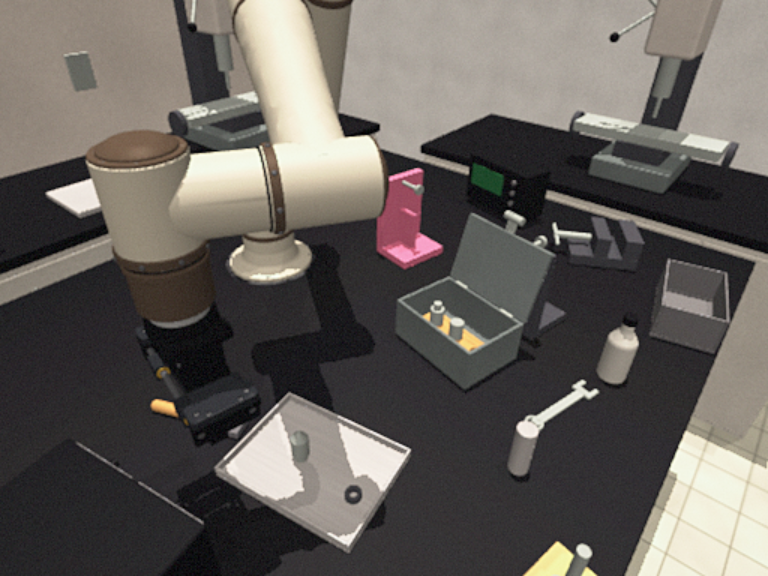

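View pics/top_z.png

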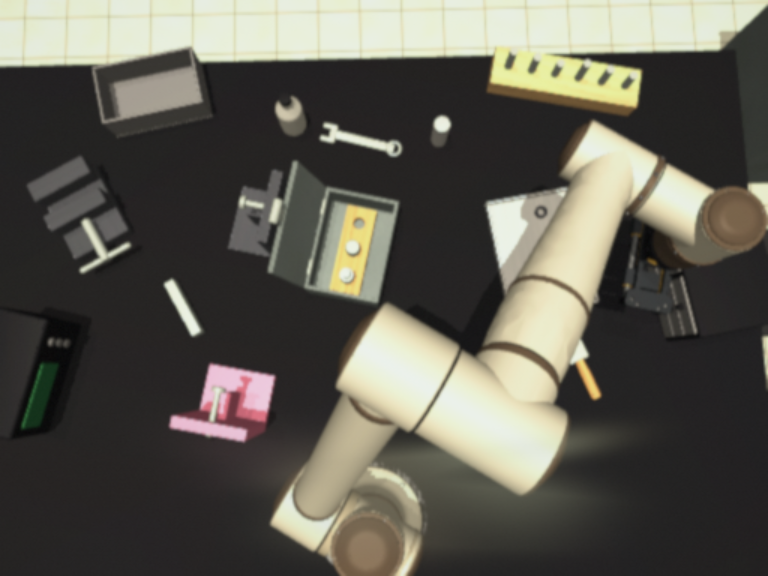

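```bash
python3 -c "
from h import *
a=load('top','a')['frame'];z=load('top','z')['frame']
A=a[100:180,145:225,::-1];Z=z[100:180,145:225,::-1]
for r in [(slice(115,175),slice(150,182))]:
    g=lambda f:cv2.cvtColor(f[r],cv2.COLOR_RGB2GRAY).astype(np.float32)
    print('plate shift px',cv2.phaseCorrelate(g(a),g(z)))
s=load('scene','z')['frame'][275:330,175:225,::-1]
cv2.imwrite('pics/cmp.png',np.hstack([cv2.resize(A,(260,400)),cv2.resize(Z,(260,400)),cv2.resize(s,(260,400))]))"
```

```text
plate shift px ((0.01019652078079325, 0.174856986825084), 1.0290566672881445)
```

View pics/cmp.png

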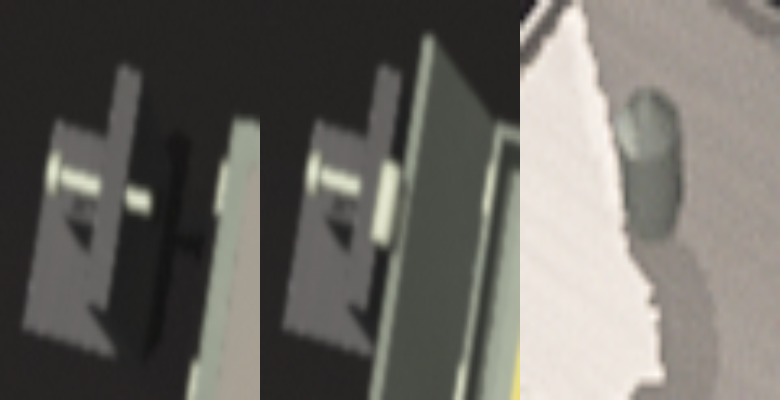

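The plate is unmoved (under 0.2 px), the lid is still back against the screw, and the gauge stands upright in the tray. I hand in.

```bash
python3 -c "
from station import finish_job
print(finish_job())"
```

```text
the job is handed in; nothing more can be done
None
```

The job is handed in, at about 26 s on the robot's clock: the lid is back on the stop screw and the pointed gauge stands in the tray.

- **Lid:** I pinched the lid by its pull and swung it back until it met the stop screw, at about 1.92 rad. The push at the pull rose from about 3 N (hinge friction alone) to 8–9.5 N, and the lid stopped moving. By my estimate that puts about 8–10 N on the screw, at the upper end of the range you asked for. I then released the pull.
- **Gauge:** I lifted the pointed gauge out and stood it on the tray floor, at about (0.491, -0.366) m. Contact with the floor was felt at 3–6 N before I let go.

**Last checks:**
- The final pictures show the lid still back and the gauge upright and clear of the nut.
- The stepped and flat gauges are still in their holes.
- The angle plate has not visibly shifted (under 0.2 pixel, well below 1 mm).
- The gripper is clear of everything, with the wrist force at noise level (about 1 N).
- Whether the lid still touches the screw after release was judged from the picture, not measured. No check failed or disagreed.

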